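# Send the reference weights through the cell's pass-through

### The arm

A 6-joint arm with a two-finger parallel gripper is mounted at the origin on the work surface. World frame = base frame: x ahead of the robot, y to its left, z up, the work surface at z = 0. Lengths are in m, angles in rad, forces in N, time in s.
With the tool pointing down it reaches from about 0.35 to 0.775 m from the base axis. Payload 7.3 kg.
Tool frame: the origin (TCP) lies midway between the tips of the shut fingers; the grasp point (between the pads) lies grasp_offset behind it (grasp_offset is the distance from the TCP to the grasp point, in m); z points along the fingers, y is the line along which they close (so a half turn about z gives the same grasp; the last joint's range is limited). The gripper opens to 92 mm and grips with 3 to 60 N. Pads are 19 mm wide; open, the fingers measure 130 mm over their backs; the gripper's body (75 mm by 190 mm) begins 47 mm behind the grasp point.
Start: joints at [-1.367, 0.342, 1.524, -0, 1.275, -0.146], TCP at [0.18, -0.493, 0.227] pointing down, gripper open.
Joint ranges: [-2.53, 2.53], [-0.77, 2.02], [0.04, 2.7], [-1, 4.14], [0.28, 2.66], [-3.11, 3.11]. Speed limits (rad/s): [2.57, 2.57, 3.14, 3.14, 3.14, 3.14].

### API

Orientations are given as [roll, pitch, yaw] about the fixed x, y, z axes, in that order (R = Rz(yaw) Ry(pitch) Rx(roll)).
In Python, from cell import * gives the robot as it stands.
- The arm moves only by the tool step_arm, never from a script. Its argument "plan" is a list of rows, each a list of 5 numbers: the closure, from -1 (fully open) to 1 (shut), then the shift along the tool's x, y, z in m, then the turn about the tool's z in rad. In form: [[hand, x, y, z, twist], ...]. A call has 1 to 20 rows; each row is the pose to reach, as a shift and turn from the pose commanded when the call began, along the tool's axes at that moment; what a row does not reach only later rows make up. A row lasts 1/8 s, in which the tool goes at most 62.5 mm and 10.7 degrees, less where a joint would pass 70% of its speed; a pose out of reach is approached as far as the arm can. A call with a gripper value outside its range is refused whole. The fingers move at their own pace and stop on an object; "grip_force" is the grip in N (left out, the last holds). Time passes only in rows, so rows that repeat a pose let the fingers close. It gives the time, the measured TCP pose, the force, the opening and the grip force at its end, in the units of the state.
- observe(): the state, without advancing time (a new reading comes with each control period).
- read_camera(name): name is "scene" or "top"; returns a dict with "img" (384x512x3 uint8, red, green, blue), "range_z" (384x512 float32, m along the optical axis (not along the pixel's ray), 0 where there is no reading), "fx", "fy", "cx", "cy" (pixels), "R" (3x3) and "t" (3): a world point X has camera coordinates R X + t. Camera axes: x right, y down, z forward; pixel columns grow to the right and rows downward; lengths in m; the calibration is good to about 2 mm. A picture is of the moment at which its call begins.
- hand_in(): hands the job in; it is judged then, once.
The state is a dict: "time": time; "qpos": joint angles; "qvel": joint speeds; "joint_efforts": joint torques, N m; "tool_pos": TCP position; "tool_rot": TCP orientation; "contact_force": force on the tool from outside, world axes, zero at the start; "torque": the same for the moment, N m; "opening": finger opening in m; "grip_force": force on a finger pad.
Only numpy, scipy, OpenCV 4.12 (cv2) and the standard library are available. Lean on these libraries where they do the work, as an engineer would, in place of code of your own. Each camera call takes 0.05 s, during which the arm holds its last target. There are 200 camera calls.

### The job

Fetch every reference weight out of the deep rack bays with the fork picker (carry it by the knob, never touch a weight with the fingers), set it on the apron of the pass-through and push it through the sprung double flap, so that all weights stand upright in the covered tunnel and both flap leaves have shut behind them. Then hang the picker back in its stand, by its collar as you found it, and leave the other things on the bench alone.

Things in the scene. Friction and masses are not known exactly. Their poses are not given: they have to be found in the camera images.
- weight1: steel reference weight (0.15 to 0.25 kg): puck 50 mm across, 30 mm tall, then a neck 10 mm across up to 54 mm height, then a flat round knob 27 mm across from 54 to 64 mm height. Origin: centre of its underside, z up the neck. At the start it stands in a bay of the rack; may be absent (None)
- weight2: steel reference weight (0.15 to 0.25 kg): puck 50 mm across, 30 mm tall, then a neck 10 mm across up to 54 mm height, then a flat round knob 27 mm across from 54 to 64 mm height. Origin: centre of its underside, z up the neck. At the start it stands in a bay of the rack; may be absent (None)
- weight3: steel reference weight (0.15 to 0.25 kg): puck 50 mm across, 30 mm tall, then a neck 10 mm across up to 54 mm height, then a flat round knob 27 mm across from 54 to 64 mm height. Origin: centre of its underside, z up the neck. At the start it stands in a bay of the rack; may be absent (None)
- weight4: steel reference weight (0.15 to 0.25 kg): puck 50 mm across, 30 mm tall, then a neck 10 mm across up to 54 mm height, then a flat round knob 27 mm across from 54 to 64 mm height. Origin: centre of its underside, z up the neck. At the start it stands in a bay of the rack; may be absent (None)
- rack: fixed rack of four open-topped deep bays side by side along its y, centred at y = -105, -35, +35, +105 mm. Each is 150 mm long (x) by 66 mm wide (y) inside; walls and floor 4 mm thick, rim 140 mm above the bench; end walls (across x) clear plastic. Origin: centre of its underside on the bench
- gate: fixed pass-through along its x, on a slick white floor plate 6 mm thick (friction 0.2); weights travel towards +x. Origin: on the bench surface at the middle of the double flap, which stands at x = 0. Apron before it (plate from x = -185), tunnel behind it (x 0 to 274 mm)
- apron (a point): point on the apron's floor plate, 60 mm before the flap, on the middle line; same axes as the gate. The apron is open at the top and at its -x end; guide walls, tops 36 mm above the bench, narrow from about 120 mm apart at x = -105 of the gate to 64 mm apart at x = -20
- tunnel (a point): middle of the tunnel's floor, 140 mm past the flap. The tunnel is 64 mm wide between walls, its far end (x = 274 of the gate) is closed; from x = 0 on it is covered by clear plastic, underside 78 mm above the bench, so the picker's rod can go no farther than x = -6 mm; a weight pushed by the fork tips is then 54 mm past the flap. Weights queue in it, later ones push earlier ones on
- flap_left (a joint): left leaf (+y) of the flap, 31 mm wide, 28 to 70 mm above the bench (a fork held low passes below it), upright hinge at x = 0, y = 33 mm of the gate. 0 = shut; grows to 1.55 rad as it swings into the tunnel; cannot swing towards the apron. A weak spring (0.02 N m/rad, 0.01 N m when shut) shuts it: a weight clears it once its axis is 46 mm or more past x = 0
- flap_right (a joint): right leaf (-y), mirror image of the left one, hinge at y = -33 mm; same values
- stand: fixed tool stand: two level prongs along its x (x = -45 to 45 mm, top face 150 mm above the bench, 22 mm apart, each 15 mm wide), open towards -x, joined at x = 42 to 50 mm by a back plate 145 mm tall. Origin: on the bench under the place where the picker's handle centre hangs
- picker_grip (a point): handle centre of the fork picker, where it is gripped. One rigid upright cranked tool, 0.16 kg, 186 mm tall, z up, fork pointing along its +x. Black square handle 18 x 18 mm (faces across x and y) from 26 mm above to 44 mm below this point, which is 160 mm above the fork's underside and, hung in the stand, 200 mm above the bench. Pads on its front and back faces hold firmest
- picker_collar (a point): underside of the picker's flat collar plate (x -27 to 20 mm from this point, 40 mm wide, 6 mm thick), 50 mm below the handle centre; it rests on the stand's prongs, fork towards the back plate. The round rod, 12 mm across, goes down from it 21 mm behind (-x). To free it: raise it a little, draw it out 75 mm or more along the stand's -x, then lift
- picker_fork (a point): seat of the fork, on the upper face of its tines, 21 mm ahead (+x) of the rod's axis, straight below the handle centre by 155 mm. Two level tines 5 mm thick and 17 mm apart (slot from 14 mm ahead of the rod's axis) go round a weight's neck under its knob; with the neck at this point the knob is clear of the rod and the lips
- picker_tips (a point): middle of the fork's mouth, at the tine ends, 41 mm ahead of the rod's axis, 2.5 mm above the fork's underside. The fork is 41 mm wide over all; from 28 mm on the slot widens to a mouth 33 mm wide, with lips 6 mm high on the tips that keep a knob from sliding off. The two tips can push a puck from behind: its axis is then about 60 mm ahead of the rod's axis
- meter: bystander: hand-held meter 90 x 70 x 35 mm; origin at its underside; leave alone
- bracket: bystander: white printed L bracket 50 x 30 x 42 mm; origin at its underside; leave alone
- driver: bystander: screwdriver lying on the bench; origin at its underside; leave alone
Things that resemble listed ones, but are neither listed nor needed, are in the scene too. Of the things that look like the part that bears picker_grip, the smallest one is meant.

How it is judged:
By the outcome, as a careful person would: the job done as asked, in the order asked, and still so for the second after the job is handed in, with the robot touching nothing.
Of weight1, weight2, weight3, weight4 only 3 to 4 are there at a start; the rules pass over those that are not, and their reading is None.
At some moment in a run one of weight1, weight2, weight3, weight4 may be knocked a few centimetres aside while the robot is not near it.
Once in a run the grip may slacken for a moment while it holds something.
It also fails if it takes over 210 s, if anything falls off the work surface, if the arm or the gripper's body presses on something with over 40 N, if the wrist force passes 120 N, or if a joint passes its speed limit or range.

## Working session

There is one attempt and no reset: what is moved stays moved. The work goes in short steps, Python scripts to look and compute and a tool call to move; the robot and the scene stay as the last step left them, time stands still between calls to the robot, and variables do not carry over. Pictures are saved under pics/ and viewed, at most 17 in all, crops included, and the job is handed in when it is done.

Besides the shell and the picture viewer there is one more tool, called after "Request:" in YAML: its name, and indented under it one key for each argument. step_arm: Moves the arm, as the interface text tells. Its arguments: {"type":"object","properties":{"plan":{"type":"array","items":{"type":"array","items":{"type":"number"}}},"grip_force":{"type":"number"}},"required":["plan"]}

```bash
mkdir -p pics; ls; python3 - <<'E'
from cell import *
import cv2,pickle
s=observe();print(s)
d={n:read_camera(n) for n in("scene","top")}
pickle.dump(d,open('c0.pkl','wb'))
for n in d:
    cv2.imwrite(f'pics/{n}0.png',cv2.resize(d[n]['img'][:,:,::-1],(800,600),interpolation=cv2.INTER_CUBIC)); print(n,d[n]['R'],d[n]['t'],d[n]['fx'])
E
```

```text
pics
{'time': 0.0, 'qpos': array([-1.36700832e+00,  3.42760125e-01,  1.52504206e+00, -1.19182420e-05,
        1.27540923e+00, -1.45961647e-01]), 'qvel': array([ 0.00118462,  0.00044931,  0.00024312, -0.00060356,  0.00028565,
        0.00030399]), 'joint_efforts': array([-4.17937583e-03, -4.31251431e+01, -2.44222945e+01,  7.14008510e-02,
        5.59939002e-02, -9.72220278e-05]), 'tool_pos': array([ 0.17984772, -0.49278371,  0.22601682]), 'tool_rot': array([-3.13998945e+00, -2.24163331e-04,  3.49752949e-01]), 'contact_force': array([ 0.61003757, -0.26111352,  0.36500909]), 'torque': array([-0.00392725,  0.00748938,  0.01665974]), 'grip_force': 0.0, 'opening': 0.0917036821548017}
scene [[-0.51023715  0.85986132 -0.01722102]
 [ 0.49810154  0.27912882 -0.82096404]
 [-0.70110834 -0.42746417 -0.57072014]] [ 0.29619189 -0.15905885  1.39022283] 406.7498628142926
top [[ 0.02878221 -0.99950839  0.01243236]
 [-0.98520722 -0.03046798 -0.16863702]
 [ 0.1689329  -0.00739471 -0.98559981]] [-0.03407213  0.58756643  1.08981576] 429.86033190225385
```

View pics/scene0.png

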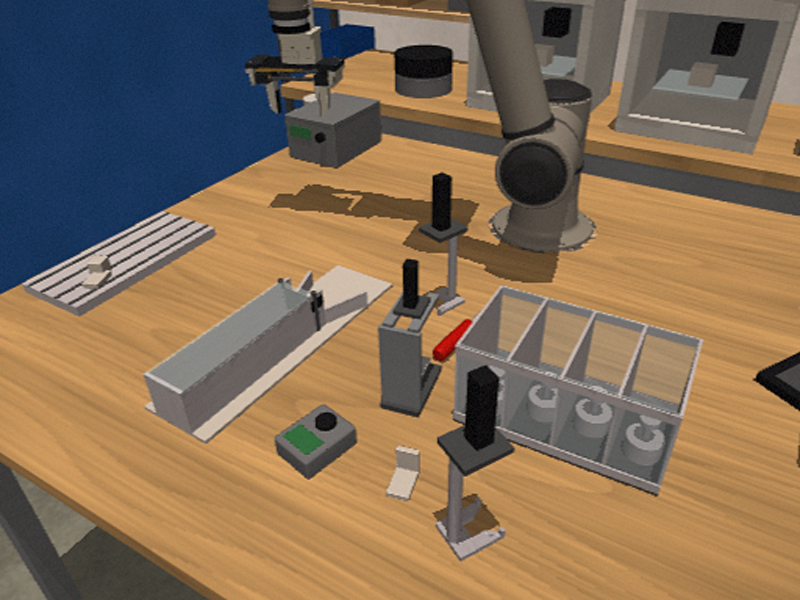

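View pics/top0.png

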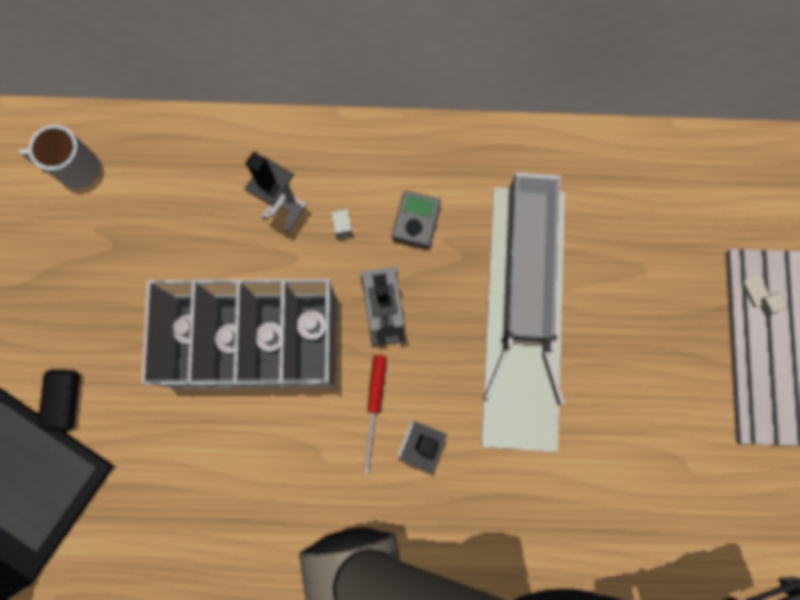

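```bash
cat > h.py <<'E'
from cell import *
import cv2,numpy as np,pickle
def cloud(c):
    z=c['range_z'];v,u=np.mgrid[:384,:512]
    P=np.stack([(u-c['cx'])/c['fx']*z,(v-c['cy'])/c['fy']*z,z],-1)
    W=(P-c['t'])@c['R']; W[z<=0]=np.nan; return W
def band(W,lo,hi,box):
    x0,x1,y0,y1=box
    return (W[...,2]>lo)&(W[...,2]<hi)&(W[...,0]>x0)&(W[...,0]<x1)&(W[...,1]>y0)&(W[...,1]<y1)
def rect(W,m):
    p=W[m][:,:2].astype(np.float32);r=cv2.minAreaRect(p*1000);return len(p),np.round(r[0],1),np.round(r[1],1),round(r[2],2)
def atz(c,u,v,z): # pixel in 512 image -> world at height z
    d=c['R'].T@np.array([(u-c['cx'])/c['fx'],(v-c['cy'])/c['fy'],1]);o=-c['R'].T@c['t']
    return o+d*(z-o[2])/d[2]
E
python3 - <<'E'
from h import *
d=pickle.load(open('c0.pkl','rb'))
for n in d:
    W=cloud(d[n]); k=384/600
    # region boxes in world
    pts=dict(rack=(235,330),stand=(383,310),gate=(525,320),grip=(381,290),big1=(262,165),big2=(427,445)) if n=='top' else dict(hs=(410,270),h2=(441,190),h3=(483,385))
    for a,(u,v) in pts.items(): print(n,a,np.round(W[int(v*k),int(u*k)],3))
W=cloud(d['top'])
np.set_printoptions(suppress=True)
B=(.3,.8,.02,.5)
print('rim',rect(W,band(W,.130,.146,(.3,.75,.1,.5))))
print('knobs');m=band(W,.058,.075,(.3,.75,.1,.5)).astype(np.uint8)
nl,l=cv2.connectedComponents(m)
for i in range(1,nl):
    if (l==i).sum()>8: print(rect(W,l==i), np.nanmedian(W[l==i][:,2]))
print('standtop',rect(W,band(W,.140,.165,(.4,.7,-.05,.12))))
print('handle',rect(W,band(W,.215,.24,(.4,.7,-.05,.12))))
print('plate',rect(W,band(W,.002,.012,(.3,.9,-.4,-.12))))
print('cover',rect(W,band(W,.070,.09,(.3,.9,-.4,-.12))))
E
```

```text
scene hs [0.594 0.017 0.221]
scene h2 [ 0.381 -0.05   0.234]
scene h3 [0.778 0.208 0.249]
top rack [0.545 0.266 0.033]
top stand [0.568 0.011 0.154]
top gate [ 0.571 -0.222  0.083]
top grip [0.585 0.015 0.227]
top big1 [0.759 0.192 0.25 ]
top big2 [ 0.37  -0.056  0.251]
rim (1384, array([589.6, 241.3]), array([282.5, 282.3]), 2.15)
knobs
(157, array([532.8, 373.1]), array([ 41.1, 151.6]), 75.46) 0.06709587986024881
(122, array([538. , 303.4]), array([ 47.9, 150.7]), 73.3) 0.06663458706459904
(97, array([540.7, 232.4]), array([ 48.2, 152.5]), 72.56) 0.06649050998309441
(60, array([574.8, 159.2]), array([ 48.9, 107.7]), 60.47) 0.06367957080470224
(89, array([557.9, 134.7]), array([24.9, 25.4]), 64.83) 0.06760070202290613
(92, array([543.4, 346. ]), array([25. , 25.4]), 56.64) 0.06760455594732352
(86, array([535.4, 204.5]), array([25.7, 25.6]), 36.24) 0.06806822742626625
(89, array([530.2, 272.9]), array([25.8, 25. ]), 73.91) 0.0679404476180802
(17, array([482.5, 163.4]), array([37.9,  1.3]), 1.93) 0.06973544397153314
(36, array([453.1, 168.5]), array([ 0.5, 87.7]), 2.09) 0.06587984697058363
standtop (676, array([545.8,  52.3]), array([166.5, 144.9]), 7.84)
handle (67, array([585.3,  13.3]), array([18.3, 17.5]), 15.28)
plate (6067, array([ 600., -260.]), array([279.7, 599.8]), 89.99)
cover (3134, array([ 673.7, -240. ]), array([ 81.5, 302.2]), 87.19)
```

```bash
python3 - <<'E'
from h import *
np.set_printoptions(suppress=True)
d=pickle.load(open('c0.pkl','rb'));W=cloud(d['top'])
def cc(a,lo,hi,box,mn=30):
    m=band(W,lo,hi,box).astype(np.uint8);nl,l=cv2.connectedComponents(m)
    for i in range(1,nl):
        if (l==i).sum()>=mn: print(a,rect(W,l==i), np.round(np.median(W[l==i],axis=0),4))
cc('rim',.134,.146,(.4,.66,.08,.42))
cc('stand',.14,.165,(.48,.68,-.03,.06))
cc('handle',.2,.24,(.48,.68,-.03,.06))
cc('cover',.072,.092,(.3,.9,-.35,-.15))
img=d['top']['img'].astype(int);sat=img.max(-1)-img.min(-1)
m=band(W,.001,.012,(.3,.9,-.36,-.12))&(sat<40)
print('plate',rect(W,m))
m=(cv2.morphologyEx(m.astype(np.uint8),cv2.MORPH_OPEN,np.ones((3,3)))>0)
print('plate',rect(W,m))
cc('guide',.025,.045,(.35,.55,-.36,-.15),10)
W=cloud(d['scene'])
cc('Srim',.134,.146,(.4,.66,.08,.42));cc('Sstand',.147,.160,(.48,.68,-.03,.06));cc('Shandle',.216,.24,(.48,.68,-.03,.06),10)
cc('Scover',.078,.09,(.3,.9,-.35,-.15))
c=d['top'];big=lambda u0,u1,v0,v1,f:cv2.resize(c['img'][v0:v1,u0:u1,::-1],None,fx=f,fy=f,interpolation=cv2.INTER_CUBIC)
cv2.imwrite('pics/crop1.png',np.hstack([big(220,300,150,270,5),big(295,375,190,310,5)]))
E
```

```text
rim (1316, array([530.1, 237.4]), array([162.6, 285.3]), 1.95) [0.5263 0.237  0.1395]
stand (618, array([586.4,  13.5]), array([95.4, 59.6]), 9.49) [0.582  0.0135 0.1511]
handle (77, array([585.4,  13.3]), array([18.3, 17.6]), 13.47) [0.5834 0.0131 0.225 ]
cover (3109, array([ 674.1, -238.7]), array([ 81., 302.]), 87.9) [ 0.6765 -0.2385  0.0815]
plate (4157, array([ 607.6, -235.6]), array([130.7, 497.6]), 87.86)
plate (3979, array([ 589.8, -235.3]), array([130.3, 462.2]), 87.77)
guide (103, array([ 491.7, -185. ]), array([ 13.9, 107.8]), 73.48) [ 0.4863 -0.1832  0.0355]
guide (127, array([ 495. , -274.1]), array([121.3,  23.8]), 26.97) [ 0.489  -0.2765  0.0353]
Srim (1899, array([531.5, 237.6]), array([166.1, 284.3]), 2.12) [0.5655 0.2404 0.1402]
Sstand (441, array([588.7,  13.7]), array([97.6, 54.5]), 11.62) [0.6011 0.0233 0.1525]
Shandle (79, array([587.2,  15.3]), array([19.1, 16.9]), 8.32) [0.5927 0.0163 0.2259]
Scover (2590, array([ 675.2, -237.1]), array([ 81.7, 302.3]), 87.48) [ 0.7064 -0.2354  0.0836]
```

View pics/crop1.png

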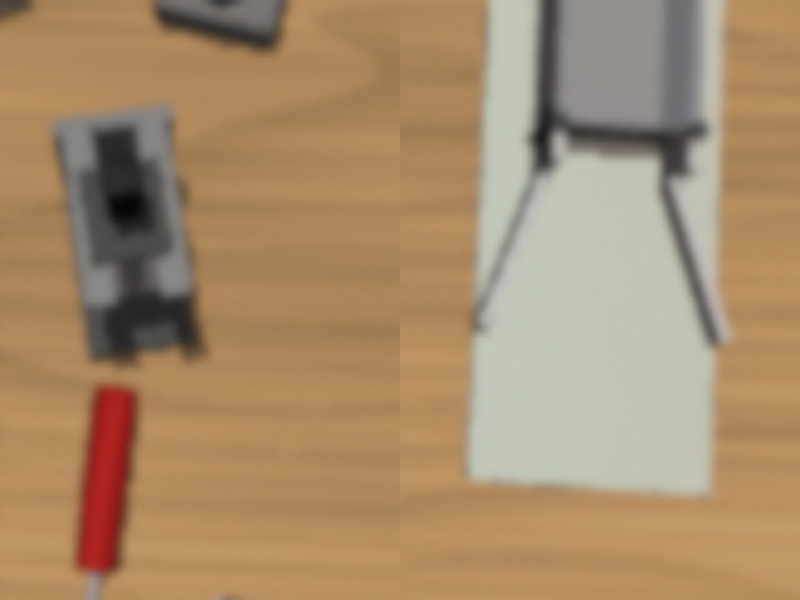

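```bash
cat >> h.py <<'E'
def st():
    s=observe();print('t',round(s['time'],2),'tcp',np.round(s['tool_pos']*1000,1),'rpy',np.round(np.degrees(s['tool_rot']),2),'F',np.round(s['contact_force'],1),'T',np.round(s['torque'],2),'open',round(s['opening']*1000,1),'g',round(float(s['grip_force']),1));return s
def go(s,*wps): # each wp: x,y,z (mm, TCP), picker yaw deg ; prints shift in tool axes
    yaw=s['tool_rot'][2];X=np.array([np.cos(yaw),np.sin(yaw)]);Y=np.array([np.sin(yaw),-np.cos(yaw)])
    for w in wps:
        d=np.array(w[:3])/1000-s['tool_pos'];tw=-(np.radians(w[3]+90)-yaw)
        print('  ->',np.round([d[:2]@X,d[:2]@Y,-d[2],tw],4))
ST=(585.3,13.3,9.8); GT=(545.3,-233.6,-2.2)
def loc(F,x,y=0):
    a=np.radians(F[2]);return F[0]+x*np.cos(a)-y*np.sin(a),F[1]+x*np.sin(a)+y*np.cos(a)
E
python3 - <<'E'
from h import *
print(grasp_offset)
s=st(); go(s,(180,-493,330,-70),(*loc(ST,0),330,9.8),(*loc(ST,0),250,9.8))
d=pickle.load(open('c0.pkl','rb'));W=cloud(d['top'])
# stand sides: yaw via prong edges; driver height
img=d['top']['img'].astype(int);red=(img[...,0]>120)&(img[...,1]<70)
print('driver',np.round(W[red].min(0),3),np.round(W[red].max(0),3))
m=band(W,.148,.158,(.53,.64,-.03,.06)); p=W[m]; 
for xx in np.arange(.545,.635,.01):
    q=p[abs(p[:,0]-xx)<.005]; print(round(xx,3),len(q),np.round([q[:,1].min(),q[:,1].max()],4))
E
```

```text
0.0188
t 0.1 tcp [ 179.9 -492.8  226.1] rpy [-1.7992e+02 -1.0000e-02  2.0040e+01] F [ 0.5 -0.8 -0.3] T [-0.03 -0.02  0.02] open 91.8 g 0.0
  -> [ 1.000e-04  2.000e-04 -1.039e-01  7.000e-04]
  -> [ 0.5543 -0.3365 -0.1039 -1.392 ]
  -> [ 0.5543 -0.3365 -0.0239 -1.392 ]
driver [nan nan nan] [nan nan nan]
0.545 39 [-0.0206  0.03  ]
0.555 52 [-0.018   0.0328]
0.565 78 [-0.0177  0.0356]
0.575 73 [-0.015  0.036]
0.585 49 [-0.0123  0.0388]
0.595 50 [-0.012   0.0416]
0.605 42 [-0.0093  0.0419]
0.615 41 [-0.009   0.0448]
0.625 34 [-0.0062  0.0425]
```

Request:
step_arm:
  plan:
    - [-1,0,0,-0.05,0]
    - [-1,0,0,-0.104,0]
    - [-1,0.05,-0.03,-0.104,-0.15]
    - [-1,0.1,-0.06,-0.104,-0.3]
    - [-1,0.15,-0.09,-0.104,-0.45]
    - [-1,0.2,-0.12,-0.104,-0.6]
    - [-1,0.25,-0.15,-0.104,-0.75]
    - [-1,0.3,-0.18,-0.104,-0.9]
    - [-1,0.35,-0.21,-0.104,-1.05]
    - [-1,0.4,-0.24,-0.104,-1.2]
    - [-1,0.45,-0.27,-0.104,-1.35]
    - [-1,0.5,-0.3,-0.104,-1.395]
    - [-1,0.554,-0.3365,-0.104,-1.395]
    - [-1,0.554,-0.3365,-0.104,-1.395]
    - [-1,0.554,-0.3365,-0.104,-1.395]
    - [-1,0.554,-0.3365,-0.104,-1.395]
    - [-1,0.554,-0.3365,-0.06,-1.395]
    - [-1,0.554,-0.3365,-0.024,-1.395]
    - [-1,0.554,-0.3365,-0.024,-1.395]
    - [-1,0.554,-0.3365,-0.024,-1.395]

```text
time: 2.6
tool_pos: [0.5856, 0.0119, 0.2527]
tool_rot: [3.139, 0.001, 1.744]
contact_force: [-0.0, 0.3, 0.3]
opening: 0.0919
grip_force: 0.0
```

```bash
python3 - <<'E'
from h import *
s=st(); go(s,(585.3,13.2,181.2,10))
E
```

```text
t 2.6 tcp [585.6  11.9 252.7] rpy [1.7985e+02 5.0000e-02 9.9900e+01] F [-0.   0.3  0.3] T [ 0.01 -0.09  0.05] open 91.9 g 0.0
  -> [ 0.0013 -0.0001  0.0715 -0.0017]
```

Request:
step_arm:
  plan:
    - [-1,0.001,0,0.04,0]
    - [-1,0.001,0,0.0715,0]
    - [-1,0.001,0,0.0715,0]
    - [-1,0.001,0,0.0715,0]
    - [0.5,0.001,0,0.0715,0]
    - [1,0.001,0,0.0715,0]
    - [1,0.001,0,0.0715,0]
    - [1,0.001,0,0.0715,0]
    - [1,0.001,0,0.0715,0]
    - [1,0.001,0,0.0715,0]
    - [1,0.001,0,0.0715,0]
    - [1,0.001,0,0.0715,0]
    - [1,0.001,0,0.0715,0]
  grip_force: 55

```text
time: 4.22
tool_pos: [0.5849, 0.0138, 0.1791]
tool_rot: [3.142, 0.0, 1.745]
contact_force: [1.7, -0.7, -0.3]
opening: 0.0176
grip_force: 55.0
```

```bash
python3 - <<'E'
from h import *
s=st(); go(s,(*loc(ST,0),189,10),(*loc(ST,-85),189,10))
E
```

```text
t 4.22 tcp [584.9  13.8 179.1] rpy [180.     0.    99.97] F [ 1.7 -0.7 -0.3] T [-0.02 -0.19  0.01] open 17.6 g 55.0
  -> [-0.0005  0.0003 -0.0099 -0.0005]
  -> [-0.0003 -0.0847 -0.0099 -0.0005]
```

Request:
step_arm:
  plan:
    - [1,0,0,-0.005,0]
    - [1,0,0,-0.009,0]
    - [1,0,-0.02,-0.009,0]
    - [1,0,-0.045,-0.009,0]
    - [1,0,-0.07,-0.009,0]
    - [1,0,-0.088,-0.009,0]
    - [1,0,-0.088,-0.02,0]
    - [1,0,-0.088,-0.07,0]
    - [1,0,-0.088,-0.125,0.05]
    - [1,0,-0.088,-0.125,0.1]
    - [1,0,-0.088,-0.125,0.14]

```text
time: 5.6
tool_pos: [0.4994, -0.0014, 0.3061]
tool_rot: [3.138, 0.001, 1.603]
contact_force: [-0.3, -0.5, -1.3]
opening: 0.018
grip_force: 55.0
```

```bash
cat >> h.py <<'E'
def cc(W,a,lo,hi,box,mn=30,mx=1e9):
    m=band(W,lo,hi,box).astype(np.uint8);nl,l=cv2.connectedComponents(m)
    for i in range(1,nl):
        if mn<=(l==i).sum()<=mx: print(a,rect(W,l==i), np.round(np.median(W[l==i],axis=0)*1000,1))
def weights(show=True):
    c=read_camera('top');W=cloud(c);m=band(W,.058,.075,(.4,.66,.08,.42)).astype(np.uint8)
    nl,l=cv2.connectedComponents(m);out=[]
    for i in range(1,nl):
        n,ce,sz,_=rect(W,l==i)
        if n>20 and 20<min(sz) and max(sz)<32: out.append(ce)
    print('knobs',out); return c,out
E
python3 - <<'E'
from h import *
s=st(); c,w=weights(); c=read_camera('scene')
x,y=w[[i for i,v in enumerate(w) if abs(v[1]-135)<25][0]]
R=(x,y,2.)
go(s,(*loc(R,-40),300,2),(*loc(R,-40),179,2))
cv2.imwrite('pics/s1.png',c['img'][100:350,180:500,::-1].repeat(2,0).repeat(2,1))
E
```

```text
t 5.6 tcp [499.4  -1.4 306.1] rpy [1.798e+02 3.000e-02 9.187e+01] F [-0.3 -0.5 -1.3] T [-0.07 -0.16 -0.02] open 18.0 g 55.0
knobs [array([542.9, 345.6]), array([534.9, 205.2]), array([530.1, 272.3])]Traceback (most recent call last):
  File "<stdin>", line 3, in <module>
IndexError: list index out of range
```

```bash
python3 - <<'E'
from h import *
s=observe(); c=read_camera('scene')
R=(534.9,205,2.)
go(s,(*loc(R,-40),306,2),(*loc(R,-40),183,2))
cv2.imwrite('pics/s1.png',c['img'][100:350,180:500,::-1].repeat(2,0).repeat(2,1))
cv2.imwrite('pics/t1.png',read_camera('top')['img'][150:290,60:400,::-1].repeat(2,0).repeat(2,1))
E
```

```text
-> [ 0.205   0.0028 -0.0007 -0.001 ]
  -> [ 0.205   0.0028  0.1223 -0.001 ]
```

View pics/s1.png

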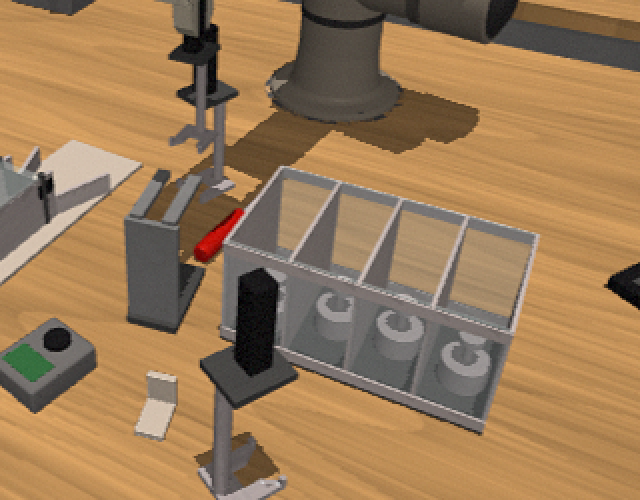

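Request:
step_arm:
  plan:
    - [1,0.05,0.001,0,0]
    - [1,0.1,0.002,0,0]
    - [1,0.155,0.0028,0,0]
    - [1,0.205,0.0028,0,0]
    - [1,0.205,0.0028,0,0]
    - [1,0.205,0.0028,0,0]
    - [1,0.205,0.0028,0,0]

```text
time: 6.68
tool_pos: [0.4943, 0.2024, 0.3043]
tool_rot: [3.142, 0.0, 1.603]
contact_force: [0.2, -0.4, -1.6]
opening: 0.0177
grip_force: 55.0
```

```bash
python3 - <<'E'
from h import *
s=st(); c,w=weights()
R=(534.9,205,2.)
go(s,(*loc(R,-39),180,2),(*loc(R,0),180,2))
W=cloud(c); cc(W,'fork',.15,.19,(.42,.6,.15,.26),15)
cv2.imwrite('pics/t1.png',np.vstack([c['img'][170:290,60:300,::-1].repeat(2,0).repeat(2,1),read_camera('scene')['img'][170:290,260:500,::-1].repeat(2,0).repeat(2,1)]))
E
```

```text
t 6.67 tcp [494.3 202.4 304.3] rpy [1.800e+02 2.000e-02 9.187e+01] F [ 0.2 -0.4 -1.6] T [-0.03 -0.13  0.02] open 17.7 g 55.0
knobs [array([557.6, 135.3]), array([535.8, 205.5])]
  -> [ 0.0012  0.0016  0.1243 -0.0022]
  -> [ 0.0013  0.0406  0.1243 -0.0022]
fork (143, array([490.1, 199.2]), array([47.1, 37. ]), 1.29) [481.5 188.4 170.2]
```

View pics/t1.png

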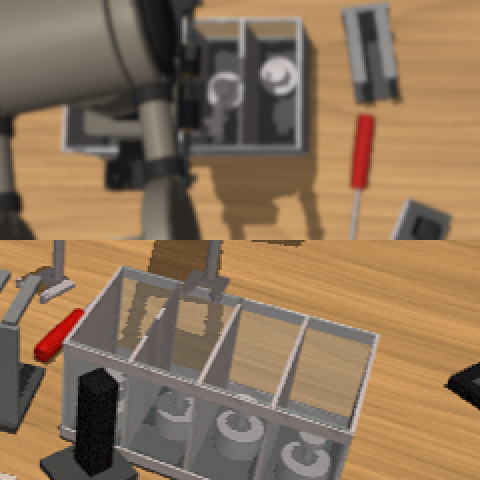

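Request:
step_arm:
  plan:
    - [1,0.0015,0.0015,0.04,0]
    - [1,0.0015,0.0015,0.085,0]
    - [1,0.0015,0.0015,0.11,0]
    - [1,0.0015,0.0015,0.1245,0]
    - [1,0.0015,0.0015,0.1245,0]
    - [1,0.0015,0.0015,0.1245,0]
    - [1,0.0015,0.0015,0.1245,0]

```text
time: 7.65
tool_pos: [0.4961, 0.2051, 0.1808]
tool_rot: [3.139, -0.0, 1.605]
contact_force: [0.0, 0.1, -1.0]
opening: 0.0174
grip_force: 55.0
```

```bash
python3 - <<'E'
from h import *
s=st(); c,w=weights()
R=(535.3,205.2,2.)
go(s,(*loc(R,0),180,2))
E
```

```text
t 7.65 tcp [496.1 205.1 180.8] rpy [ 1.7987e+02 -2.0000e-02  9.1940e+01] F [ 0.   0.1 -1. ] T [-0.   -0.12  0.01] open 17.4 g 55.0
knobs [array([557.9, 134.9])]
  -> [-0.0013  0.0391  0.0008 -0.001 ]
```

Request:
step_arm:
  plan:
    - [1,-0.001,0.013,0,0]
    - [1,-0.001,0.027,0,0]
    - [1,-0.001,0.039,0,0]
    - [1,-0.001,0.039,0,0]
    - [1,-0.001,0.039,0,0]
    - [1,-0.001,0.039,-0.007,0]
    - [1,-0.001,0.039,-0.013,0]
    - [1,-0.001,0.039,-0.02,0]
    - [1,-0.001,0.039,-0.026,0]
    - [1,-0.001,0.039,-0.026,0]
    - [1,-0.001,0.039,-0.026,0]

```text
time: 9.07
tool_pos: [0.5344, 0.2053, 0.2054]
tool_rot: [-3.141, 0.0, 1.605]
contact_force: [0.6, 0.1, -3.6]
opening: 0.0178
grip_force: 55.0
```

```bash
python3 - <<'E'
from h import *
s=st(); 
c=read_camera('scene');cv2.imwrite('pics/s2.png',c['img'][150:300,250:450,::-1].repeat(3,0).repeat(3,1))
G=loc(GT,-60)
go(s,(s['tool_pos'][0]*1000,s['tool_pos'][1]*1000,350,2),(*G,350,-2.2),(*G,203,-2.2))
E
```

```text
t 9.07 tcp [534.4 205.3 205.4] rpy [-1.7997e+02  1.0000e-02  9.1950e+01] F [ 0.6  0.1 -3.6] T [-0.09 -0.1   0.04] open 17.8 g 55.0
  -> [ 0.      0.     -0.1446 -0.0009]
  -> [-0.4347 -0.0638 -0.1446  0.0724]
  -> [-0.4347 -0.0638  0.0024  0.0724]
```

View pics/s2.png

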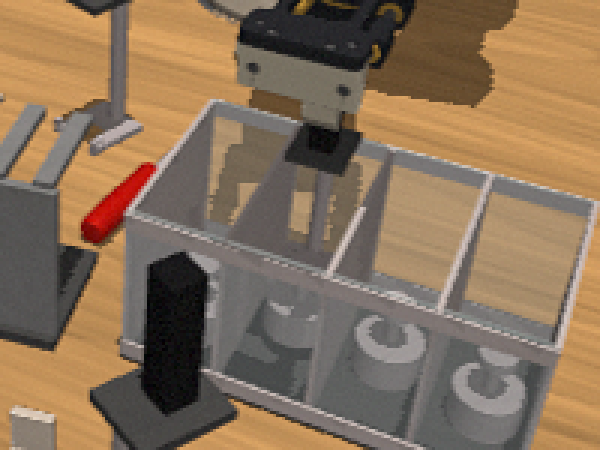

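Request:
step_arm:
  plan:
    - [1,0,0,-0.02,0]
    - [1,0,0,-0.055,0]
    - [1,0,0,-0.09,0]
    - [1,0,0,-0.125,0]
    - [1,0,0,-0.155,0]
    - [1,-0.01,0,-0.16,0]
    - [1,-0.035,-0.005,-0.16,0.005]
    - [1,-0.07,-0.01,-0.16,0.01]
    - [1,-0.11,-0.016,-0.16,0.02]
    - [1,-0.15,-0.022,-0.16,0.03]
    - [1,-0.19,-0.028,-0.16,0.04]
    - [1,-0.23,-0.034,-0.16,0.05]
    - [1,-0.27,-0.04,-0.16,0.06]
    - [1,-0.31,-0.046,-0.16,0.07]
    - [1,-0.35,-0.052,-0.16,0.072]
    - [1,-0.385,-0.058,-0.16,0.072]
    - [1,-0.415,-0.062,-0.16,0.072]
    - [1,-0.432,-0.064,-0.16,0.072]
    - [1,-0.435,-0.064,-0.16,0.072]
    - [1,-0.435,-0.064,-0.16,0.072]

```text
time: 11.62
tool_pos: [0.4854, -0.2309, 0.3654]
tool_rot: [-3.141, -0.001, 1.533]
contact_force: [-0.9, 0.0, -3.6]
opening: 0.0174
grip_force: 55.0
```

```bash
python3 - <<'E'
from h import *
s=st(); weights()
G=loc(GT,-60)
go(s,(*G,215,-2.2),(*G,205,-2.2),(*G,192,-2.2))
E
```

```text
t 11.62 tcp [ 485.4 -230.9  365.4] rpy [-1.7998e+02 -4.0000e-02  8.7850e+01] F [-0.9  0.  -3.6] T [-0.05 -0.07  0.02] open 17.4 g 55.0
knobs [array([557.3, 135.1]), array([543.3, 346.1]), array([530.2, 272.7])]
  -> [-0.0004 -0.      0.1504  0.0008]
  -> [-0.0004 -0.      0.1604  0.0008]
  -> [-0.0004 -0.      0.1734  0.0008]
```

Request:
step_arm:
  plan:
    - [1,0,0,0.03,0]
    - [1,0,0,0.07,0]
    - [1,0,0,0.11,0]
    - [1,0,0,0.14,0]
    - [1,0,0,0.155,0]
    - [1,0,0,0.162,0]
    - [1,0,0,0.167,0]
    - [1,0,0,0.172,0]
    - [1,0,0,0.177,0]
    - [1,0,0,0.182,0]
    - [1,0,0,0.182,0]
    - [1,0,0,0.182,0]

```text
time: 13.18
tool_pos: [0.4855, -0.2316, 0.1839]
tool_rot: [3.141, 0.0, 1.533]
contact_force: [-0.5, -0.9, -1.6]
opening: 0.0181
grip_force: 55.0
```

```bash
python3 - <<'E'
from h import *
s=st(); G=loc(GT,-60)
go(s,(*G,183,-2.2),(*loc(GT,-122),183,-2.2),(*loc(GT,-122),150,-2.2),(*loc(GT,15),150,-2.2))
c=read_camera('scene');W=cloud(c);cv2.imwrite('pics/s3.png',c['img'][150:300,100:300,::-1].repeat(3,0).repeat(3,1))
E
```

```text
t 13.18 tcp [ 485.5 -231.6  183.9] rpy [1.7998e+02 1.0000e-02 8.7820e+01] F [-0.5 -0.9 -1.6] T [-0.02 -0.1  -0.03] open 18.1 g 55.0
  -> [ 0.0003 -0.0001  0.0009  0.0004]
  -> [ 0.0004 -0.0621  0.0009  0.0004]
  -> [ 0.0004 -0.0621  0.0339  0.0004]
  -> [0.0003 0.0749 0.0339 0.0004]
```

View pics/s3.png

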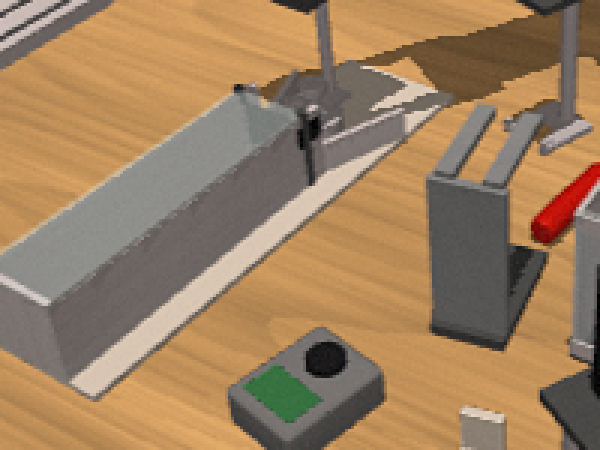

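Request:
step_arm:
  plan:
    - [1,0,-0.01,0.001,0]
    - [1,0,-0.025,0.001,0]
    - [1,0,-0.045,0.001,0]
    - [1,0,-0.062,0.001,0]
    - [1,0,-0.062,0.001,0]
    - [1,0,-0.062,0.015,0]
    - [1,0,-0.062,0.034,0]
    - [1,0,-0.062,0.034,0]
    - [1,0,-0.062,0.034,0]

```text
time: 14.35
tool_pos: [0.4238, -0.2293, 0.1497]
tool_rot: [3.141, 0.0, 1.533]
contact_force: [-0.8, -0.8, -1.0]
opening: 0.0173
grip_force: 55.0
```

```bash
python3 - <<'E'
from h import *
s=st()
go(s,(*loc(GT,-122),150,-2.2),(*loc(GT,14),150,-2.2))
c=read_camera('top');W=cloud(c);cc(W,'knob',.062,.076,(.42,.54,-.32,-.17),10)
d=read_camera('scene');cv2.imwrite('pics/s4.png',np.hstack([c['img'][190:310,280:400,::-1].repeat(3,0).repeat(3,1),d['img'][150:270,140:260,::-1].repeat(3,0).repeat(3,1)]))
E
```

```text
t 14.35 tcp [ 423.8 -229.3  149.7] rpy [1.7999e+02 1.0000e-02 8.7840e+01] F [-0.8 -0.8 -1. ] T [-0.04 -0.14 -0.01] open 17.3 g 55.0
  -> [ 0.0004 -0.0004 -0.0003  0.0006]
  -> [ 0.0003  0.1356 -0.0003  0.0006]
knob (11, array([ 531.7, -195.1]), array([ 2.8, 13.5]), 81.3) [ 531.1 -195.3   69.5]
knob (52, array([ 487.9, -225.7]), array([25.8, 14. ]), 0.99) [ 487.7 -226.6   69.7]
```

View pics/s4.png

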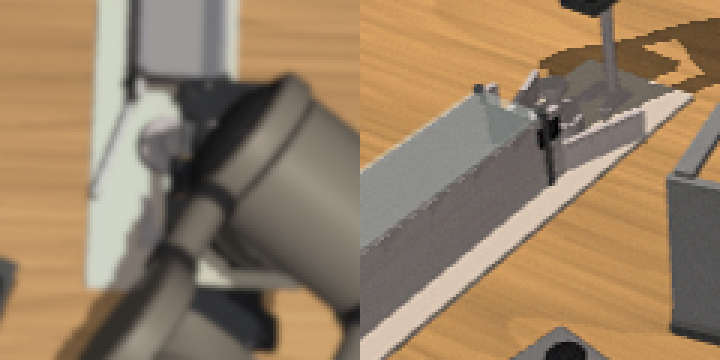

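Request:
step_arm:
  plan:
    - [1,0,0.008,0,0]
    - [1,0,0.016,0,0]
    - [1,0,0.024,0,0]
    - [1,0,0.033,0,0]
    - [1,0,0.042,0,0]
    - [1,0,0.051,0,0]
    - [1,0,0.06,0,0]
    - [1,0,0.069,0,0]
    - [1,0,0.078,0,0]
    - [1,0,0.087,0,0]
    - [1,0,0.096,0,0]
    - [1,0,0.105,0,0]
    - [1,0,0.114,0,0]
    - [1,0,0.122,0,0]
    - [1,0,0.129,0,0]
    - [1,0,0.133,0,0]
    - [1,0,0.1355,0,0]
    - [1,0,0.1355,0,0]

```text
time: 16.7
tool_pos: [0.5589, -0.2344, 0.1498]
tool_rot: [3.141, 0.0, 1.533]
contact_force: [-1.4, -0.3, -1.3]
opening: 0.0179
grip_force: 55.0
```

```bash
python3 - <<'E'
from h import *
s=st()
go(s,(*loc(GT,14),150,-2.2),(*loc(GT,-50),150,-2.2),(*loc(GT,-75),150,-2.2))
d=read_camera('scene');cv2.imwrite('pics/s5.png',d['img'][140:270,100:260,::-1].repeat(4,0).repeat(4,1))
weights()
E
```

```text
t 16.7 tcp [ 558.9 -234.4  149.8] rpy [1.7999e+02 1.0000e-02 8.7820e+01] F [-1.4 -0.3 -1.3] T [ 0.04  0.13 -0.  ] open 17.9 g 55.0
  -> [ 0.0003  0.0004 -0.0002  0.0004]
  -> [ 0.0003 -0.0636 -0.0002  0.0004]
  -> [ 0.0003 -0.0886 -0.0002  0.0004]
knobs [array([557.5, 134.6]), array([543.1, 345.5])]
```

View pics/s5.png

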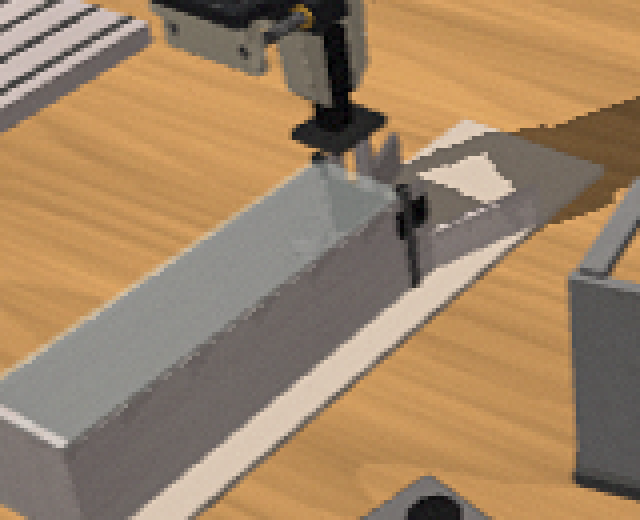

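Request:
step_arm:
  plan:
    - [1,0,-0.015,0,0]
    - [1,0,-0.04,0,0]
    - [1,0,-0.07,0,0]
    - [1,0,-0.088,0,0]
    - [1,0,-0.088,-0.02,0]
    - [1,0,-0.088,-0.07,0]
    - [1,0,-0.088,-0.125,0]
    - [1,0,-0.088,-0.155,-0.03]
    - [1,0,-0.088,-0.155,-0.072]
    - [1,0,-0.088,-0.155,-0.072]

```text
time: 18.05
tool_pos: [0.4709, -0.231, 0.3051]
tool_rot: [3.14, 0.001, 1.604]
contact_force: [-0.9, 0.2, -1.5]
opening: 0.0174
grip_force: 55.0
```

```bash
cat >> h.py <<'E'
def leaves(W): # tall things near flap line
    m=band(W,.03,.073,(.48,.66,-.29,-.17)); p=W[m]; a=np.radians(-GT[2]); q=(p[:,:2]*1000-GT[:2]); 
    lx=q[:,0]*np.cos(a)-q[:,1]*np.sin(a); ly=q[:,0]*np.sin(a)+q[:,1]*np.cos(a)
    k=(abs(ly)<28)
    h,_=np.histogram(lx[k],np.arange(-80,121,10)); print('lx hist from -80',h)
E
python3 - <<'E'
from h import *
s=st();c,w=weights();leaves(cloud(read_camera('scene')));leaves(cloud(c))
R=(557.6,135,2.)
go(s,(*loc(R,-40),305,2),(*loc(R,-40),180,2))
E
```

```text
t 18.05 tcp [ 470.9 -231.   305.1] rpy [1.7993e+02 4.0000e-02 9.1920e+01] F [-0.9  0.2 -1.5] T [-0.04 -0.15 -0.01] open 17.4 g 55.0
knobs [array([557.4, 135.1]), array([543.3, 345.9])]
lx hist from -80 [0 0 0 0 0 0 0 0 0 0 0 0 0 0 0 0 0 0 0 0]
lx hist from -80 [ 0  0  0  0  0  0  0 62  0  0  0  0  0  0  0  0  0  0  0  0]
  -> [ 3.629e-01  5.890e-02  1.000e-04 -1.400e-03]
  -> [ 0.3629  0.0589  0.1251 -0.0014]
```

Request:
step_arm:
  plan:
    - [1,0.04,0.006,0,0]
    - [1,0.09,0.014,0,0]
    - [1,0.14,0.022,0,0]
    - [1,0.19,0.03,0,0]
    - [1,0.24,0.038,0,0]
    - [1,0.29,0.046,0,0]
    - [1,0.335,0.053,0,0]
    - [1,0.363,0.059,0,0]
    - [1,0.364,0.059,0,0]
    - [1,0.364,0.059,0,0]
    - [1,0.364,0.059,0,0]
    - [1,0.364,0.059,0.04,0]
    - [1,0.364,0.059,0.08,0]
    - [1,0.364,0.059,0.11,0]
    - [1,0.364,0.059,0.1245,0]
    - [1,0.364,0.059,0.1245,0]
    - [1,0.364,0.059,0.1245,0]

```text
time: 20.27
tool_pos: [0.5184, 0.1347, 0.1815]
tool_rot: [3.139, -0.0, 1.604]
contact_force: [-0.7, 0.1, -1.3]
opening: 0.0178
grip_force: 55.0
```

```bash
python3 - <<'E'
from h import *
s=st();c,w=weights();W=cloud(c);cc(W,'k',.060,.075,(.51,.60,.08,.17),10)
W=cloud(read_camera('scene'));cc(W,'k',.060,.075,(.51,.60,.08,.17),10)
R=(557.6,135,2.)
go(s,(*loc(R,0),180,2))
E
```

```text
t 20.27 tcp [518.4 134.7 181.5] rpy [ 1.7986e+02 -1.0000e-02  9.1930e+01] F [-0.7  0.1 -1.3] T [ 0.01 -0.2  -0.04] open 17.8 g 55.0
knobs [array([542.6, 346.7])]
k (13, array([521.,  99.]), array([21.1,  1.2]), 4.11) [518.8  99.1  69.1]
  -> [-0.001   0.0392  0.0015 -0.0013]
```

Request:
step_arm:
  plan:
    - [1,-0.001,0.013,0,0]
    - [1,-0.001,0.027,0,0]
    - [1,-0.001,0.039,0,0]
    - [1,-0.001,0.039,0,0]
    - [1,-0.001,0.039,0,0]
    - [1,-0.001,0.039,-0.007,0]
    - [1,-0.001,0.039,-0.013,0]
    - [1,-0.001,0.039,-0.02,0]
    - [1,-0.001,0.039,-0.03,0]
    - [1,-0.001,0.039,-0.03,0]
    - [1,-0.001,0.039,-0.03,0]

```text
time: 21.75
tool_pos: [0.5563, 0.1351, 0.21]
tool_rot: [-3.141, 0.0, 1.605]
contact_force: [-0.9, -0.5, -4.0]
opening: 0.0176
grip_force: 55.0
```

```bash
python3 - <<'E'
from h import *
s=st(); 
G=loc(GT,-60)
go(s,(*G,365,-2.2))
E
```

```text
t 21.75 tcp [556.3 135.1 210. ] rpy [-1.7998e+02  1.0000e-02  9.1950e+01] F [-0.9 -0.5 -4. ] T [-0.05 -0.11 -0.07] open 17.6 g 55.0
  -> [-0.3638 -0.0834 -0.155   0.0724]
```

Request:
step_arm:
  plan:
    - [1,0,0,-0.02,0]
    - [1,0,0,-0.055,0]
    - [1,0,0,-0.09,0]
    - [1,0,0,-0.125,0]
    - [1,0,0,-0.155,0]
    - [1,-0.01,-0.002,-0.155,0]
    - [1,-0.035,-0.008,-0.155,0.005]
    - [1,-0.07,-0.016,-0.155,0.01]
    - [1,-0.11,-0.025,-0.155,0.02]
    - [1,-0.15,-0.034,-0.155,0.03]
    - [1,-0.19,-0.044,-0.155,0.04]
    - [1,-0.23,-0.053,-0.155,0.05]
    - [1,-0.27,-0.062,-0.155,0.06]
    - [1,-0.31,-0.071,-0.155,0.07]
    - [1,-0.34,-0.078,-0.155,0.072]
    - [1,-0.358,-0.082,-0.155,0.072]
    - [1,-0.364,-0.0835,-0.155,0.072]
    - [1,-0.364,-0.0835,-0.155,0.072]
    - [1,-0.364,-0.0835,-0.155,0.072]

```text
time: 24.12
tool_pos: [0.4856, -0.2305, 0.3652]
tool_rot: [3.141, -0.0, 1.534]
contact_force: [-0.3, -0.7, -3.7]
opening: 0.0176
grip_force: 55.0
```

```bash
python3 - <<'E'
from h import *
s=st(); c,w=weights();leaves(cloud(c))
G=loc(GT,-60)
go(s,(*G,182,-2.2))
E
```

```text
t 24.12 tcp [ 485.6 -230.5  365.2] rpy [ 1.7999e+02 -2.0000e-02  8.7900e+01] F [-0.3 -0.7 -3.7] T [-0.02 -0.08  0.01] open 17.6 g 55.0
knobs [array([543.7, 346.6])]
lx hist from -80 [ 0  0  0  0  0  0  0 63  0  0  0  0  0  0  0  0  0  0  0  0]
  -> [-0.0008 -0.0003  0.1832  0.0017]
```

Request:
step_arm:
  plan:
    - [1,-0.001,0,0.03,0]
    - [1,-0.001,0,0.07,0]
    - [1,-0.001,0,0.11,0]
    - [1,-0.001,0,0.14,0]
    - [1,-0.001,0,0.155,0]
    - [1,-0.001,0,0.162,0]
    - [1,-0.001,0,0.167,0]
    - [1,-0.001,0,0.172,0]
    - [1,-0.001,0,0.177,0]
    - [1,-0.001,0,0.183,0]
    - [1,-0.001,0,0.183,0]
    - [1,-0.001,0,0.183,0]

```text
time: 25.68
tool_pos: [0.4855, -0.2326, 0.1824]
tool_rot: [3.141, 0.0, 1.533]
contact_force: [-0.6, -0.5, -1.4]
opening: 0.0178
grip_force: 55.0
```

```bash
python3 - <<'E'
from h import *
s=st(); c,w=weights();cv2.imwrite('pics/t5.png',c['img'][140:290,60:260,::-1].repeat(3,0).repeat(3,1))
go(s,(*loc(GT,-122),150,-2.2))
E
```

```text
t 25.68 tcp [ 485.5 -232.6  182.4] rpy [1.7998e+02 2.0000e-02 8.7820e+01] F [-0.6 -0.5 -1.4] T [ 0.02 -0.13  0.03] open 17.8 g 55.0
knobs [array([543.5, 345.3])]
  -> [ 0.0013 -0.0622  0.0324  0.0004]
```

View pics/t5.png

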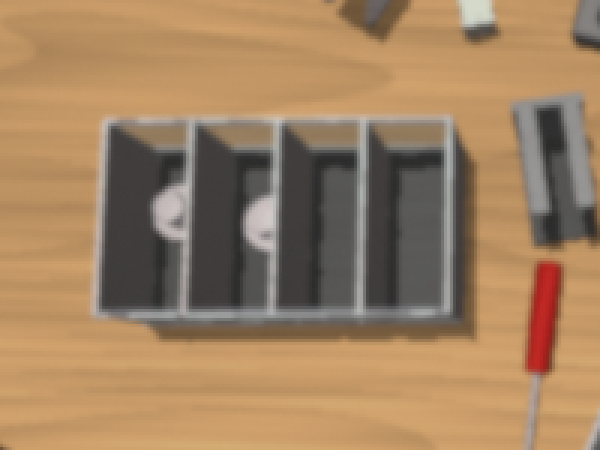

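Request:
step_arm:
  plan:
    - [1,0,-0.01,0,0]
    - [1,0,-0.025,0,0]
    - [1,0,-0.045,0,0]
    - [1,0,-0.062,0,0]
    - [1,0.001,-0.062,0,0]
    - [1,0.001,-0.062,0.015,0]
    - [1,0.001,-0.062,0.0325,0]
    - [1,0.001,-0.062,0.0325,0]
    - [1,0.001,-0.062,0.0325,0]

```text
time: 26.85
tool_pos: [0.4239, -0.2294, 0.1503]
tool_rot: [3.141, 0.001, 1.533]
contact_force: [0.0, -0.7, -1.6]
opening: 0.018
grip_force: 55.0
```

```bash
python3 - <<'E'
from h import *
s=st()
go(s,(*loc(GT,14),150,-2.2))
c=read_camera('top');W=cloud(c);cc(W,'knob',.062,.076,(.42,.54,-.32,-.17),10)
E
```

```text
t 26.85 tcp [ 423.9 -229.4  150.3] rpy [1.7995e+02 4.0000e-02 8.7830e+01] F [ 0.  -0.7 -1.6] T [-0.05 -0.09 -0.03] open 18.0 g 55.0
  -> [0.0004 0.1355 0.0003 0.0005]
knob (13, array([ 531.6, -195.7]), array([ 3.5, 13.7]), 88.7) [ 530.5 -195.3   70.7]
knob (48, array([ 489.1, -225.6]), array([13.4, 23.3]), 87.49) [ 487.5 -226.8   69.9]
```

Weight stands as before; push, then withdraw and lift.

Request:
step_arm:
  plan:
    - [1,0,0.008,0,0]
    - [1,0,0.016,0,0]
    - [1,0,0.024,0,0]
    - [1,0,0.033,0,0]
    - [1,0,0.042,0,0]
    - [1,0,0.051,0,0]
    - [1,0,0.06,0,0]
    - [1,0,0.069,0,0]
    - [1,0,0.078,0,0]
    - [1,0,0.087,0,0]
    - [1,0,0.096,0,0]
    - [1,0,0.105,0,0]
    - [1,0,0.114,0,0]
    - [1,0,0.122,0,0]
    - [1,0,0.129,0,0]
    - [1,0,0.133,0,0]
    - [1,0,0.1355,0,0]
    - [1,0,0.1355,0,0]

```text
time: 29.15
tool_pos: [0.5589, -0.2343, 0.1497]
tool_rot: [3.141, 0.0, 1.533]
contact_force: [-1.9, -0.5, -2.7]
opening: 0.018
grip_force: 55.0
```

Request:
step_arm:
  plan:
    - [1,0,-0.015,0,0]
    - [1,0,-0.04,0,0]
    - [1,0,-0.07,0,0]
    - [1,0,-0.088,0,0]
    - [1,0,-0.088,-0.02,0]
    - [1,0,-0.088,-0.07,0]
    - [1,0,-0.088,-0.125,0]
    - [1,0,-0.088,-0.155,-0.03]
    - [1,0,-0.088,-0.155,-0.072]
    - [1,0,-0.088,-0.155,-0.072]

```text
time: 30.4
tool_pos: [0.4711, -0.231, 0.3053]
tool_rot: [3.14, 0.001, 1.604]
contact_force: [0.1, 0.2, -1.6]
opening: 0.0178
grip_force: 55.0
```

```bash
python3 - <<'E'
from h import *
s=st();c,w=weights();W=cloud(c);leaves(W)
cc(W,'k3',.055,.075,(.45,.60,.24,.31),15)
cc(W,'puck3',.027,.040,(.45,.60,.24,.31),15)
d=read_camera('scene');cc(cloud(d),'s3',.06,.075,(.45,.60,.24,.31),10)
cv2.imwrite('pics/s6.png',np.hstack([d['img'][140:270,100:260,::-1].repeat(2,0).repeat(2,1),d['img'][180:310,300:440,::-1].repeat(2,0).repeat(2,1)]))
R=(543.3,346,2.)
go(s,(*loc(R,-40),305,2),(*loc(R,-40),180,2))
E
```

```text
t 30.4 tcp [ 471.1 -231.   305.3] rpy [1.799e+02 6.000e-02 9.192e+01] F [ 0.1  0.2 -1.6] T [-0.02 -0.12  0.05] open 17.8 g 55.0
knobs [array([543.3, 345.6])]
lx hist from -80 [ 0  0  0  0  0  0  0 65  0  0  0  0  0  0  0  0  0  0  0  0]
k3 (112, array([529.1, 305. ]), array([139.8,   2.6]), 2.02) [526.8 305.   65.2]
k3 (71, array([536.3, 265.8]), array([23.8, 18.9]), 2.33) [535.5 265.4  68. ]
puck3 (38, array([558.8, 306.3]), array([79.2,  2.3]), 2.55) [563.2 306.5  32.9]
puck3 (52, array([527.7, 277.5]), array([37.9, 17.1]), 43.66) [523.3 275.5  33.9]
puck3 (27, array([487.8, 303.6]), array([51.8,  2.7]), 2.67) [487.6 303.8  33.3]
s3 (134, array([454.3, 267.9]), array([ 6.5, 55.6]), 0.77) [454.4 268.4  67.4]
  -> [ 5.742e-01  5.150e-02  3.000e-04 -1.300e-03]
  -> [ 0.5742  0.0515  0.1253 -0.0013]
```

View pics/s6.png

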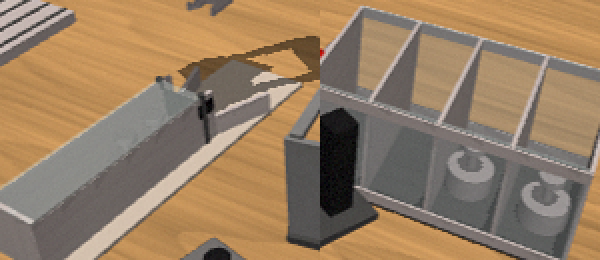

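Request:
step_arm:
  plan:
    - [1,0.04,0.004,0,0]
    - [1,0.09,0.008,0,0]
    - [1,0.145,0.013,0,0]
    - [1,0.2,0.018,0,0]
    - [1,0.255,0.023,0,0]
    - [1,0.31,0.028,0,0]
    - [1,0.365,0.033,0,0]
    - [1,0.42,0.038,0,0]
    - [1,0.475,0.043,0,0]
    - [1,0.525,0.048,0,0]
    - [1,0.56,0.051,0,0]
    - [1,0.575,0.0515,0,0]
    - [1,0.575,0.0515,0,0]
    - [1,0.575,0.0515,0,0]
    - [1,0.575,0.0515,0,0]

```text
time: 32.38
tool_pos: [0.5031, 0.3442, 0.305]
tool_rot: [3.141, 0.0, 1.603]
contact_force: [-0.4, 0.7, -1.4]
opening: 0.0177
grip_force: 55.0
```

```bash
python3 - <<'E'
from h import *
s=st();c,w=weights();W=cloud(c)
cc(W,'k3',.055,.075,(.45,.60,.245,.30),15)
R=(543.3,345.8,2.)
go(s,(*loc(R,-40),180,2),(*loc(R,0),180,2))
E
```

```text
t 32.38 tcp [503.1 344.2 305. ] rpy [1.7998e+02 1.0000e-02 9.1850e+01] F [-0.4  0.7 -1.4] T [-0.04 -0.12  0.02] open 17.7 g 55.0
knobs [array([543. , 345.4])]
k3 (71, array([536.1, 266. ]), array([24.4, 19.3]), 4.41) [535.1 265.2  68.6]
  -> [ 0.0002  0.0002  0.125  -0.0026]
  -> [ 0.0003  0.0402  0.125  -0.0026]
```

Request:
step_arm:
  plan:
    - [1,0,0,0.04,0]
    - [1,0,0,0.08,0]
    - [1,0,0,0.11,0]
    - [1,0,0,0.125,0]
    - [1,0,0,0.125,0]
    - [1,0,0,0.125,0]
    - [1,0,0,0.125,0]
    - [1,0,0.013,0.125,0]
    - [1,0,0.027,0.125,0]
    - [1,0,0.04,0.125,0]
    - [1,0,0.04,0.125,0]
    - [1,0,0.04,0.125,0]
    - [1,0,0.04,0.118,0]
    - [1,0,0.04,0.112,0]
    - [1,0,0.04,0.105,0]
    - [1,0,0.04,0.095,0]
    - [1,0,0.04,0.095,0]
    - [1,0,0.04,0.095,0]

```text
time: 34.67
tool_pos: [0.5427, 0.3467, 0.2094]
tool_rot: [-3.141, 0.0, 1.605]
contact_force: [-0.2, -0.3, -3.6]
opening: 0.0177
grip_force: 55.0
```

```bash
python3 - <<'E'
from h import *
s=st(); 
G=loc(GT,-60)
go(s,(*G,365,-2.2))
E
```

```text
t 34.67 tcp [542.7 346.7 209.4] rpy [-1.7998e+02  2.0000e-02  9.1950e+01] F [-0.2 -0.3 -3.6] T [-0.02 -0.14 -0.06] open 17.7 g 55.0
  -> [-0.5758 -0.0769 -0.1556  0.0724]
```

Request:
step_arm:
  plan:
    - [1,0,0,-0.02,0]
    - [1,0,0,-0.055,0]
    - [1,0,0,-0.09,0]
    - [1,0,0,-0.125,0]
    - [1,0,0,-0.155,0]
    - [1,-0.01,-0.001,-0.155,0]
    - [1,-0.04,-0.005,-0.155,0.005]
    - [1,-0.08,-0.011,-0.155,0.01]
    - [1,-0.125,-0.017,-0.155,0.02]
    - [1,-0.17,-0.023,-0.155,0.03]
    - [1,-0.215,-0.029,-0.155,0.035]
    - [1,-0.26,-0.035,-0.155,0.04]
    - [1,-0.305,-0.041,-0.155,0.045]
    - [1,-0.35,-0.047,-0.155,0.05]
    - [1,-0.395,-0.053,-0.155,0.06]
    - [1,-0.44,-0.059,-0.155,0.07]
    - [1,-0.485,-0.065,-0.155,0.072]
    - [1,-0.53,-0.071,-0.155,0.072]
    - [1,-0.56,-0.075,-0.155,0.072]
    - [1,-0.576,-0.077,-0.155,0.072]

```text
time: 37.17
tool_pos: [0.4841, -0.2329, 0.3627]
tool_rot: [-3.139, -0.001, 1.531]
contact_force: [0.4, 0.7, -4.2]
opening: 0.0178
grip_force: 55.0
```

Request:
step_arm:
  plan:
    - [1,0,0,0,0]
    - [1,0,0,0,0]
    - [1,0,0,0,0]

```text
time: 37.55
tool_pos: [0.4856, -0.2303, 0.3648]
tool_rot: [3.141, -0.0, 1.534]
contact_force: [0.1, 0.2, -3.6]
opening: 0.0179
grip_force: 55.0
```

```bash
python3 - <<'E'
from h import *
s=st(); c,w=weights();W=cloud(c);leaves(W);cc(W,'k3',.055,.075,(.45,.60,.245,.30),15)
G=loc(GT,-60)
go(s,(*G,182,-2.2))
E
```

```text
t 37.55 tcp [ 485.6 -230.3  364.8] rpy [ 1.7999e+02 -1.0000e-02  8.7920e+01] F [ 0.1  0.2 -3.6] T [-0.05 -0.07 -0.04] open 17.9 g 55.0
knobs []
lx hist from -80 [ 0  0  0  0  0  0  0 65  0  0  0  0  0  0  0  0  0  0  0  0]
k3 (71, array([536.6, 266.5]), array([24.1, 19.3]), 4.6) [535.4 265.1  68. ]
  -> [-0.001  -0.0003  0.1828  0.002 ]
```

Request:
step_arm:
  plan:
    - [1,-0.001,0,0.03,0]
    - [1,-0.001,0,0.07,0]
    - [1,-0.001,0,0.11,0]
    - [1,-0.001,0,0.14,0]
    - [1,-0.001,0,0.155,0]
    - [1,-0.001,0,0.162,0]
    - [1,-0.001,0,0.167,0]
    - [1,-0.001,0,0.172,0]
    - [1,-0.001,0,0.177,0]
    - [1,-0.001,0,0.183,0]
    - [1,-0.001,0,0.183,0]
    - [1,-0.001,0,0.183,0]

```text
time: 39.1
tool_pos: [0.4855, -0.2326, 0.1819]
tool_rot: [3.141, 0.0, 1.533]
contact_force: [1.2, 0.0, -1.3]
opening: 0.0175
grip_force: 55.0
```

Request:
step_arm:
  plan:
    - [1,0,-0.01,0,0]
    - [1,0,-0.025,0,0]
    - [1,0,-0.045,0,0]
    - [1,0,-0.062,0,0]
    - [1,0.001,-0.062,0,0]
    - [1,0.001,-0.062,0.015,0]
    - [1,0.001,-0.062,0.0325,0]
    - [1,0.001,-0.062,0.0325,0]
    - [1,0.001,-0.062,0.0325,0]

```text
time: 40.22
tool_pos: [0.4239, -0.2293, 0.1498]
tool_rot: [3.141, 0.001, 1.533]
contact_force: [-0.2, 0.6, -1.3]
opening: 0.0179
grip_force: 55.0
```

```bash
python3 - <<'E'
from h import *
s=st()
go(s,(*loc(GT,14),150,-2.2))
c=read_camera('top');W=cloud(c);cc(W,'knob',.062,.076,(.42,.54,-.32,-.17),10)
E
```

```text
t 40.23 tcp [ 423.9 -229.3  149.8] rpy [1.7995e+02 4.0000e-02 8.7820e+01] F [-0.2  0.6 -1.3] T [-0.07 -0.12  0.02] open 17.9 g 55.0
  -> [ 0.0004  0.1355 -0.0002  0.0004]
knob (49, array([ 488.1, -226. ]), array([12.6, 25.5]), 89.53) [ 487.6 -226.6   69.5]
```

Request:
step_arm:
  plan:
    - [1,0,0.008,0,0]
    - [1,0,0.016,0,0]
    - [1,0,0.024,0,0]
    - [1,0,0.033,0,0]
    - [1,0,0.042,0,0]
    - [1,0,0.051,0,0]
    - [1,0,0.06,0,0]
    - [1,0,0.069,0,0]
    - [1,0,0.078,0,0]
    - [1,0,0.087,0,0]
    - [1,0,0.096,0,0]
    - [1,0,0.105,0,0]
    - [1,0,0.114,0,0]
    - [1,0,0.122,0,0]
    - [1,0,0.129,0,0]
    - [1,0,0.133,0,0]
    - [1,0,0.1355,0,0]
    - [1,0,0.1355,0,0]

```text
time: 42.52
tool_pos: [0.559, -0.2342, 0.1491]
tool_rot: [3.141, -0.0, 1.533]
contact_force: [-1.0, 0.8, -2.8]
opening: 0.0177
grip_force: 55.0
```

Request:
step_arm:
  plan:
    - [1,0,-0.015,0,0]
    - [1,0,-0.04,0,0]
    - [1,0,-0.07,0,0]
    - [1,0,-0.088,0,0]
    - [1,0,-0.088,-0.02,0]
    - [1,0,-0.088,-0.07,0]
    - [1,0,-0.088,-0.125,0]
    - [1,0,-0.088,-0.155,-0.03]
    - [1,0,-0.088,-0.155,-0.072]
    - [1,0,-0.088,-0.155,-0.072]

```text
time: 43.78
tool_pos: [0.4714, -0.2311, 0.305]
tool_rot: [3.139, 0.001, 1.604]
contact_force: [-0.6, -0.1, -1.6]
opening: 0.018
grip_force: 55.0
```

```bash
python3 - <<'E'
from h import *
s=st();c,w=weights();W=cloud(c);leaves(W)
cc(W,'k3',.055,.075,(.45,.60,.245,.30),15)
R=(536.3,264.5,2.)
go(s,(*loc(R,-40),305,2),(*loc(R,-40),180,2))
E
```

```text
t 43.77 tcp [ 471.4 -231.1  305. ] rpy [1.7985e+02 8.0000e-02 9.1920e+01] F [-0.6 -0.1 -1.6] T [-0.01 -0.1  -0.03] open 18.0 g 55.0
knobs []
lx hist from -80 [ 0  0  0  0  0  0  0 63  0  0  0  0  0  0  0  0  0  0  0  0]
k3 (71, array([536.6, 266.6]), array([24.2, 19.8]), 3.42) [535.2 265.6  67.5]
  -> [ 0.493   0.0415 -0.     -0.0013]
  -> [ 0.493   0.0415  0.125  -0.0013]
```

Request:
step_arm:
  plan:
    - [1,0.04,0.003,0,0]
    - [1,0.09,0.008,0,0]
    - [1,0.145,0.012,0,0]
    - [1,0.2,0.017,0,0]
    - [1,0.255,0.022,0,0]
    - [1,0.31,0.026,0,0]
    - [1,0.365,0.031,0,0]
    - [1,0.42,0.035,0,0]
    - [1,0.465,0.039,0,0]
    - [1,0.487,0.041,0,0]
    - [1,0.493,0.0415,0,0]
    - [1,0.493,0.0415,0,0]
    - [1,0.493,0.0415,0,0]
    - [1,0.493,0.0415,0,0]

```text
time: 45.58
tool_pos: [0.4959, 0.2622, 0.3044]
tool_rot: [3.141, 0.0, 1.603]
contact_force: [0.5, 1.0, -0.9]
opening: 0.018
grip_force: 55.0
```

```bash
python3 - <<'E'
from h import *
s=st();c=read_camera('top');W=cloud(c)
cc(W,'k3',.055,.075,(.45,.60,.245,.30),15)
cc(W,'fork',.15,.19,(.42,.6,.22,.31),15)
R=(536.5,264.5,2.)
go(s,(*loc(R,-40),180,2),(*loc(R,0),180,2))
cv2.imwrite('pics/t6.png',c['img'][170:270,60:220,::-1].repeat(3,0).repeat(3,1))
E
```

```text
t 45.58 tcp [495.9 262.2 304.4] rpy [1.7998e+02 1.0000e-02 9.1860e+01] F [ 0.5  1.  -0.9] T [ 0.07 -0.13  0.04] open 18.0 g 55.0
k3 (65, array([536.3, 266.6]), array([25.3, 19.4]), 7.97) [537.3 264.3  67.8]
fork (172, array([491.3, 260.3]), array([47.4, 40.8]), 1.53) [484.  249.  169.9]
  -> [ 0.0009  0.0007  0.1244 -0.0025]
  -> [ 0.001   0.0407  0.1244 -0.0025]
```

View pics/t6.png

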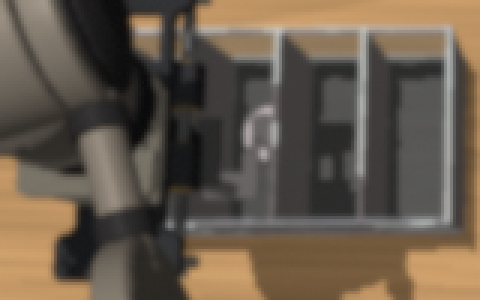

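Request:
step_arm:
  plan:
    - [1,0.001,0,0.04,0]
    - [1,0.001,0,0.08,0]
    - [1,0.001,0,0.11,0]
    - [1,0.001,0,0.124,0]
    - [1,0.001,0,0.124,0]
    - [1,0.001,0,0.124,0]
    - [1,0.001,0,0.124,0]

```text
time: 46.5
tool_pos: [0.4962, 0.2644, 0.1815]
tool_rot: [3.139, -0.001, 1.605]
contact_force: [-0.8, 1.2, -1.4]
opening: 0.0179
grip_force: 55.0
```

```bash
python3 - <<'E'
from h import *
s=st();c=read_camera('top');W=cloud(c)
cc(W,'k3',.060,.075,(.45,.60,.245,.30),15)
cc(W,'fork',.038,.056,(.46,.6,.24,.30),8)
R=(536.8,264.5,2.)
go(s,(*loc(R,0),180,2))
cv2.imwrite('pics/t7.png',cv2.resize(c['img'][190:250,110:190,::-1],None,fx=8,fy=8,interpolation=cv2.INTER_CUBIC))
E
```

```text
t 46.5 tcp [496.2 264.4 181.5] rpy [ 1.7987e+02 -4.0000e-02  9.1950e+01] F [-0.8  1.2 -1.4] T [-0.02 -0.1  -0.07] open 17.9 g 55.0
k3 (65, array([536.5, 265.8]), array([23.6, 19.3]), 2.45) [535.3 265.2  67.7]
fork (10, array([484. , 263.8]), array([8.2, 6. ]), 8.26) [485.3 263.5  46.8]
  -> [-0.0013  0.0405  0.0015 -0.0009]
```

View pics/t7.png

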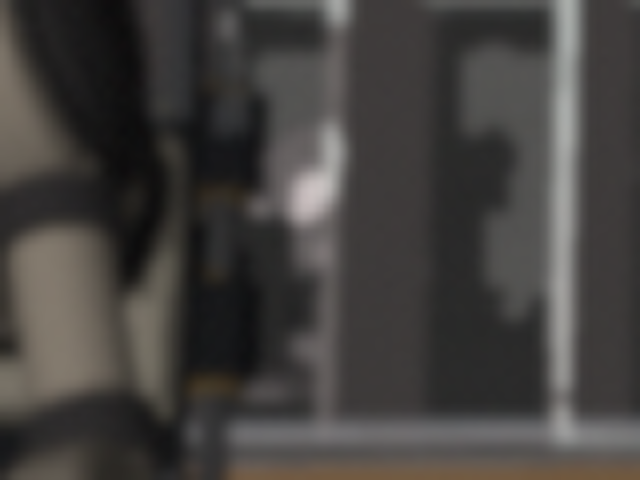

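Request:
step_arm:
  plan:
    - [1,-0.001,0.01,0,0]
    - [1,-0.001,0.02,0,0]
    - [1,-0.001,0.03,0,0]
    - [1,-0.001,0.04,0,0]
    - [1,-0.001,0.04,0,0]
    - [1,-0.001,0.04,0,0]

```text
time: 47.3
tool_pos: [0.5354, 0.2645, 0.18]
tool_rot: [-3.141, 0.0, 1.605]
contact_force: [0.2, -0.1, -1.5]
opening: 0.0175
grip_force: 55.0
```

```bash
python3 - <<'E'
from h import *
s=st();c=read_camera('top');W=cloud(c)
cc(W,'k3',.060,.075,(.45,.60,.245,.30),15)
E
```

```text
t 47.3 tcp [535.4 264.5 180. ] rpy [-1.7996e+02  1.0000e-02  9.1950e+01] F [ 0.2 -0.1 -1.5] T [ 0.   -0.1  -0.06] open 17.5 g 55.0
k3 (29, array([536.7, 259.8]), array([23.7,  6.9]), 1.04) [535.7 259.7  67.6]
```

Request:
step_arm:
  plan:
    - [1,0,0,-0.007,0]
    - [1,0,0,-0.013,0]
    - [1,0,0,-0.02,0]
    - [1,0.002,0,-0.025,0]
    - [1,0.005,0,-0.03,0]
    - [1,0.007,0,-0.03,0]
    - [1,0.007,0,-0.03,0]
    - [1,0.007,0,-0.03,0]

```text
time: 48.35
tool_pos: [0.5352, 0.2715, 0.2098]
tool_rot: [-3.141, 0.0, 1.605]
contact_force: [0.4, -1.0, -3.0]
opening: 0.0176
grip_force: 55.0
```

```bash
python3 - <<'E'
from h import *
s=st(); 
G=loc(GT,-60)
go(s,(*G,365,-2.2))
E
```

```text
t 48.35 tcp [535.2 271.5 209.8] rpy [-1.7997e+02  2.0000e-02  9.1950e+01] F [ 0.4 -1.  -3. ] T [-0.   -0.12 -0.04] open 17.6 g 55.0
  -> [-0.5008 -0.067  -0.1552  0.0725]
```

Request:
step_arm:
  plan:
    - [1,0,0,-0.02,0]
    - [1,0,0,-0.055,0]
    - [1,0,0,-0.09,0]
    - [1,0,0,-0.125,0]
    - [1,0,0,-0.155,0]
    - [1,-0.01,-0.001,-0.155,0]
    - [1,-0.04,-0.005,-0.155,0.005]
    - [1,-0.08,-0.011,-0.155,0.01]
    - [1,-0.125,-0.017,-0.155,0.02]
    - [1,-0.17,-0.023,-0.155,0.03]
    - [1,-0.215,-0.029,-0.155,0.035]
    - [1,-0.26,-0.035,-0.155,0.04]
    - [1,-0.305,-0.041,-0.155,0.05]
    - [1,-0.35,-0.047,-0.155,0.06]
    - [1,-0.395,-0.053,-0.155,0.07]
    - [1,-0.44,-0.059,-0.155,0.072]
    - [1,-0.48,-0.064,-0.155,0.072]
    - [1,-0.501,-0.067,-0.155,0.072]
    - [1,-0.501,-0.067,-0.155,0.072]
    - [1,-0.501,-0.067,-0.155,0.072]

```text
time: 50.85
tool_pos: [0.4854, -0.2304, 0.3648]
tool_rot: [-3.141, -0.001, 1.533]
contact_force: [0.4, -0.4, -3.0]
opening: 0.018
grip_force: 55.0
```

```bash
python3 - <<'E'
from h import *
s=st(); c,w=weights();W=cloud(c);leaves(W)
G=loc(GT,-60)
go(s,(*G,182,-2.2))
E
```

```text
t 50.85 tcp [ 485.4 -230.4  364.8] rpy [-1.7997e+02 -5.0000e-02  8.7860e+01] F [ 0.4 -0.4 -3. ] T [-0.15 -0.06  0.  ] open 18.0 g 55.0
knobs []
lx hist from -80 [ 0  0  0  0  0  0  0 66  0  0  0  0  0  0  0  0  0  0  0  0]
  -> [-0.0009 -0.      0.1828  0.0011]
```

Request:
step_arm:
  plan:
    - [1,-0.001,0,0.03,0]
    - [1,-0.001,0,0.07,0]
    - [1,-0.001,0,0.11,0]
    - [1,-0.001,0,0.14,0]
    - [1,-0.001,0,0.155,0]
    - [1,-0.001,0,0.162,0]
    - [1,-0.001,0,0.167,0]
    - [1,-0.001,0,0.172,0]
    - [1,-0.001,0,0.177,0]
    - [1,-0.001,0,0.183,0]
    - [1,-0.001,0,0.183,0]
    - [1,-0.001,0,0.183,0]

```text
time: 52.4
tool_pos: [0.4855, -0.2325, 0.1824]
tool_rot: [3.141, 0.0, 1.533]
contact_force: [0.5, -1.0, -1.8]
opening: 0.0175
grip_force: 55.0
```

Request:
step_arm:
  plan:
    - [1,0,-0.01,0,0]
    - [1,0,-0.025,0,0]
    - [1,0,-0.045,0,0]
    - [1,0,-0.062,0,0]
    - [1,0.001,-0.062,0,0]
    - [1,0.001,-0.062,0.015,0]
    - [1,0.001,-0.062,0.0325,0]
    - [1,0.001,-0.062,0.0325,0]
    - [1,0.001,-0.062,0.0325,0]

```text
time: 53.52
tool_pos: [0.4239, -0.2293, 0.1503]
tool_rot: [3.141, 0.001, 1.533]
contact_force: [0.3, -0.4, -0.9]
opening: 0.0177
grip_force: 55.0
```

```bash
python3 - <<'E'
from h import *
s=st()
go(s,(*loc(GT,14),150,-2.2))
c=read_camera('top');W=cloud(c);cc(W,'knob',.062,.076,(.42,.54,-.32,-.17),10)
E
```

```text
t 53.52 tcp [ 423.9 -229.3  150.3] rpy [1.7995e+02 3.0000e-02 8.7820e+01] F [ 0.3 -0.4 -0.9] T [-0.03 -0.17  0.01] open 17.7 g 55.0
  -> [0.0003 0.1355 0.0003 0.0004]
knob (47, array([ 488. , -225.9]), array([12.6, 21.2]), 87.28) [ 487.6 -226.5   68.6]
```

Request:
step_arm:
  plan:
    - [1,0,0.008,0,0]
    - [1,0,0.016,0,0]
    - [1,0,0.024,0,0]
    - [1,0,0.033,0,0]
    - [1,0,0.042,0,0]
    - [1,0,0.051,0,0]
    - [1,0,0.06,0,0]
    - [1,0,0.069,0,0]
    - [1,0,0.078,0,0]
    - [1,0,0.087,0,0]
    - [1,0,0.096,0,0]
    - [1,0,0.105,0,0]
    - [1,0,0.114,0,0]
    - [1,0,0.122,0,0]
    - [1,0,0.129,0,0]
    - [1,0,0.133,0,0]
    - [1,0,0.1355,0,0]
    - [1,0,0.1355,0,0]

```text
time: 55.82
tool_pos: [0.559, -0.2341, 0.1495]
tool_rot: [-3.142, -0.0, 1.533]
contact_force: [-2.8, 1.2, -2.7]
opening: 0.0177
grip_force: 55.0
```

Request:
step_arm:
  plan:
    - [1,0,-0.015,0,0]
    - [1,0,-0.04,0,0]
    - [1,0,-0.07,0,0]
    - [1,0,-0.088,0,0]
    - [1,0,-0.088,-0.02,0]
    - [1,0,-0.088,-0.07,0]
    - [1,0,-0.088,-0.125,0]
    - [1,0,-0.088,-0.155,0]
    - [1,0,-0.088,-0.155,0]
    - [1,0,-0.088,-0.155,0]

```text
time: 57.08
tool_pos: [0.4709, -0.2306, 0.3035]
tool_rot: [-3.141, -0.001, 1.533]
contact_force: [0.1, -0.3, -2.1]
opening: 0.0179
grip_force: 55.0
```

```bash
python3 - <<'E'
from h import *
s=st();c,w=weights();W=cloud(c);leaves(W)
S=(584.9,13.8,10)
go(s,(*loc(S,-90),304,10),(*loc(S,-90),189,10),(*loc(S,0),189,10))
d=read_camera('scene');cv2.imwrite('pics/s7.png',d['img'][120:290,90:290,::-1].repeat(3,0).repeat(3,1))
E
```

```text
t 57.08 tcp [ 470.9 -230.6  303.5] rpy [-1.7997e+02 -4.0000e-02  8.7820e+01] F [ 0.1 -0.3 -2.1] T [-0.03 -0.12 -0.02] open 17.9 g 55.0
knobs []
lx hist from -80 [ 0  0  0  0  0  0  0 65  0  0  0  0  0  0  0  0  0  0  0  0]
  -> [ 0.2296  0.0167 -0.0005 -0.2126]
  -> [ 0.2296  0.0167  0.1145 -0.2126]
  -> [ 0.2486  0.1047  0.1145 -0.2126]
```

View pics/s7.png

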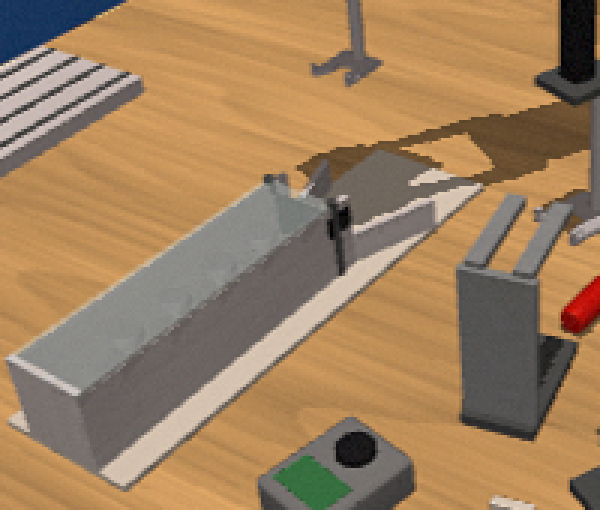

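Request:
step_arm:
  plan:
    - [1,0.04,0.003,0,-0.03]
    - [1,0.085,0.006,0,-0.08]
    - [1,0.13,0.009,0,-0.13]
    - [1,0.175,0.013,0,-0.18]
    - [1,0.215,0.016,0,-0.213]
    - [1,0.2295,0.0165,0,-0.213]
    - [1,0.2295,0.0165,0,-0.213]
    - [1,0.2295,0.0165,0,-0.213]
    - [1,0.2295,0.0165,0.04,-0.213]
    - [1,0.2295,0.0165,0.085,-0.213]
    - [1,0.2295,0.0165,0.1145,-0.213]
    - [1,0.2295,0.0165,0.1145,-0.213]
    - [1,0.2295,0.0165,0.1145,-0.213]
    - [1,0.2295,0.0165,0.1145,-0.213]

```text
time: 58.92
tool_pos: [0.4971, -0.0026, 0.1917]
tool_rot: [3.139, 0.001, 1.745]
contact_force: [-0.2, -0.2, -2.4]
opening: 0.0175
grip_force: 55.0
```

```bash
python3 - <<'E'
from h import *
s=st();S=(584.9,13.8,10)
go(s,(*loc(S,-90),189,10),(*loc(S,0),189,10),(*loc(S,0),179.1,10))
c=read_camera('top');W=cloud(c)
cc(W,'collar',.150,.172,(.45,.56,-.04,.05),10)
d=read_camera('scene');W=cloud(d);cc(W,'collarS',.158,.172,(.44,.56,-.04,.05),10)
cv2.imwrite('pics/s8.png',cv2.resize(d['img'][110:270,220:380,::-1],None,fx=3.6,fy=3.6,interpolation=cv2.INTER_CUBIC))
E
```

```text
t 58.92 tcp [497.1  -2.6 191.7] rpy [1.7984e+02 6.0000e-02 1.0000e+02] F [-0.2 -0.2 -2.4] T [-0.02 -0.13  0.  ] open 17.5 g 55.0
  -> [ 0.0009 -0.0007  0.0027 -0.    ]
  -> [ 0.0009  0.0893  0.0027 -0.    ]
  -> [ 0.0009  0.0893  0.0126 -0.    ]
collarS (162, array([494.6,  -2.6]), array([48.1, 40.4]), 10.74) [505.7   4.7 169.6]
```

View pics/s8.png

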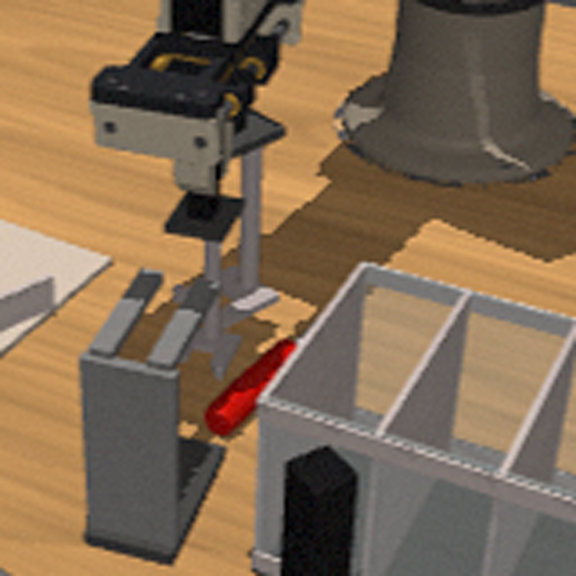

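Request:
step_arm:
  plan:
    - [1,0.001,0,0.002,0]
    - [1,0.001,0,0.002,0]
    - [1,0.001,0.015,0.002,0]
    - [1,0.001,0.03,0.002,0]
    - [1,0.001,0.045,0.002,0]
    - [1,0.001,0.06,0.002,0]
    - [1,0.001,0.075,0.002,0]
    - [1,0.001,0.085,0.002,0]
    - [1,0.001,0.089,0.002,0]
    - [1,0.001,0.089,0.002,0]
    - [1,0.001,0.089,0.002,0]
    - [1,0.001,0.089,0.006,0]
    - [1,0.001,0.089,0.01,0]
    - [1,0.001,0.089,0.012,0]
    - [1,0.001,0.089,0.012,0]
    - [1,0.001,0.089,0.012,0]

```text
time: 61.02
tool_pos: [0.5834, 0.0143, 0.1791]
tool_rot: [3.141, 0.0, 1.746]
contact_force: [-3.2, 0.1, 5.5]
opening: 0.0176
grip_force: 55.0
```

```bash
python3 - <<'E'
from h import *
s=st();S=(584.9,13.8,10)
go(s,(*loc(S,0),179.1,10))
E
```

```text
t 61.02 tcp [583.4  14.3 179.1] rpy [1.7999e+02 2.0000e-02 1.0003e+02] F [-3.2  0.1  5.5] T [-0.06  0.62 -0.02] open 17.6 g 55.0
  -> [-0.0007  0.0014  0.      0.0005]
```

Request:
step_arm:
  plan:
    - [1,0,0,-0.003,0]
    - [1,0,0.001,-0.003,0]
    - [1,0,0.001,-0.003,0]
    - [1,0,0.001,-0.0005,0]
    - [1,0,0.001,-0.0005,0]
    - [1,0,0.001,-0.0005,0]

```text
time: 61.78
tool_pos: [0.5848, 0.0145, 0.1791]
tool_rot: [3.141, 0.0, 1.746]
contact_force: [-1.2, -0.1, 4.3]
opening: 0.0178
grip_force: 55.0
```

Request:
step_arm:
  plan:
    - [0.6,0,0,0,0]
    - [0.4,0,0,0,0]
    - [0,0,0,0,0]
    - [-0.5,0,0,0,0]
    - [-1,0,0,0,0]
    - [-1,0,0,0,0]
    - [-1,0,0,0,0]
    - [-1,0,0,0,0]
    - [-1,0,0,-0.03,0]
    - [-1,0,0,-0.08,0]
    - [-1,0,0,-0.13,0]
    - [-1,-0.06,0,-0.15,0]
    - [-1,-0.12,-0.03,-0.15,0]
    - [-1,-0.17,-0.06,-0.15,0]
    - [-1,-0.17,-0.06,-0.15,0]

```text
time: 63.65
tool_pos: [0.5537, -0.1673, 0.3287]
tool_rot: [-3.141, 0.001, 1.74]
contact_force: [-0.3, 0.6, 1.1]
opening: 0.0919
grip_force: 0.0
```

```bash
python3 - <<'E'
from h import *
s=st();c=read_camera('top');W=cloud(c);leaves(W)
cc(W,'stand',.14,.165,(.48,.68,-.03,.06));cc(W,'handle',.2,.24,(.48,.68,-.03,.06))
d=read_camera('scene')
cv2.imwrite('pics/s9.png',cv2.resize(d['img'][120:300,80:320,::-1],None,fx=3.2,fy=3.2,interpolation=cv2.INTER_CUBIC))
E
```

```text
t 63.65 tcp [ 553.7 -167.3  328.7] rpy [-1.7996e+02  5.0000e-02  9.9680e+01] F [-0.3  0.6  1.1] T [ 0.05 -0.16  0.09] open 91.9 g 0.0
lx hist from -80 [0 0 0 0 0 0 0 0 0 0 0 0 0 0 0 0 0 0 0 0]
stand (617, array([586.7,  12.4]), array([95.2, 59.6]), 10.92) [581.6  11.3 151.1]
handle (79, array([582.9,  13.6]), array([17.6, 17.6]), 12.96) [580.8  13.1 225. ]
```

View pics/s9.png

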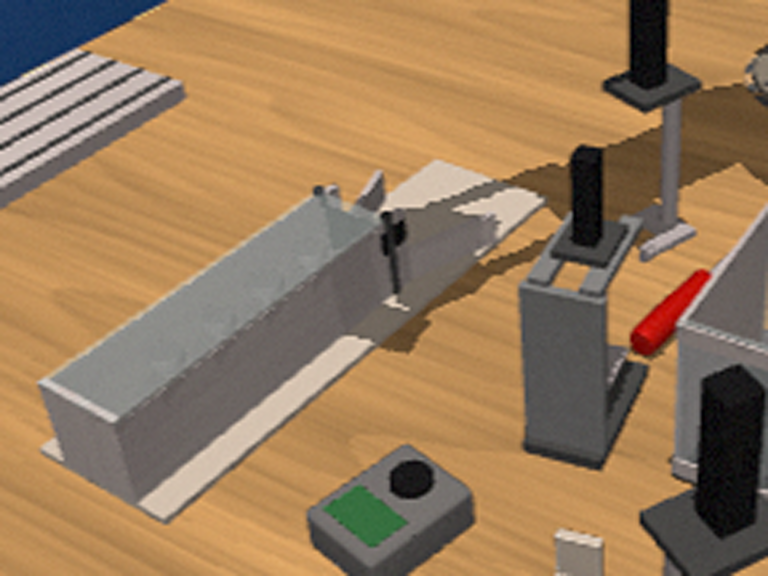

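```bash
python3 -c "
from cell import *
print(hand_in())"
```

```text
the job is handed in; nothing more can be done
None
```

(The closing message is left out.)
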